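# Grind a cinnamon stick: load, fit the bayonet lid, hold it at pulse

### The arm

A 6-joint arm with a two-finger parallel gripper is mounted at the origin on a cart in front of the work surface, level with it; the furniture and walls round the work are solid. World frame = base frame: x ahead of the robot, y to its left, z up, the work surface at z = 0. Lengths are in mm, angles in rad, forces in N, time in s.
With the tool pointing down it reaches from about 250 to 775 mm from the base axis. Payload 8.9 kg.
Tool frame: the origin (TCP) lies on the centre line of the jaws, within the pads' length; the fingertips stand tips_ahead ahead of it and the grasp point (between the pads) lies 2 mm behind it (tips_ahead is the distance from the TCP to the fingertips, in mm); z points along the fingers, y is the line along which they close (so a half turn about z gives the same grasp; the last joint's range is limited). The gripper opens to 85 mm and grips with 20 to 120 N. Pads are 22 mm wide; open, the fingers measure 114 mm over their backs; the gripper's body (76 mm by 85 mm) begins 54 mm behind the grasp point. The pads swing forward as they close: fully open they stand 13 mm farther back than shut.
Start: joints at [-1.355, 0.291, -0.153, 1.127, 0, 1.431], TCP at [182.388, -492.299, 248.305] pointing down, gripper open.
Joint ranges: [-2.52, 2.52], [-0.91, 1.74], [-1.3, 1.37], [-1.96, 2.02], [-1.52, 1.47], [-3.14, 3.14]. Speed limits (rad/s): [2.22, 2.22, 2.79, 3.14, 3.14, 3.14].

### API

Orientations are given as [roll, pitch, yaw] about the fixed x, y, z axes, in that order (R = Rz(yaw) Ry(pitch) Rx(roll)).
In Python, from plant import * gives the robot as it stands. The module is installed in compiled form; this text tells all that it offers.
- The arm moves only by the shell command python3 -m crank 'ROWS' [FORCE]. ROWS is JSON, a list that holds one entry, the list of rows, each a list of 5 numbers: the closure, from -1 (fully open) to 1 (shut), then the shift along the tool's x, y, z normalised to -1 to 1, where 1 is 15 cm, then the turn about the tool's z normalised to -1 to 1, where 1 is 90 degrees. In form: [[[jaw, x, y, z, turn], ...]]. A call has 1 to 12 rows; each row shifts and turns the commanded pose from where the row before left it, along the tool's axes as they then stand; what a row does not reach is not made up. A row lasts 1/8 s, in which the tool goes at most 62.5 mm and 10.7 degrees, less where a joint would pass 70% of its speed; a pose out of reach is approached as far as the arm can. A call with a number of a shift or a turn outside -1 to 1 is refused whole. A call with a gripper value outside its range is refused whole. The fingers move at their own pace and stop on an object; FORCE is the grip in N (left out, the last holds). Time passes only in rows, so rows that do not move let the fingers close. It gives the time, the measured TCP pose, the force, the opening and the grip force at its end, in the units of the state.
- state(): the state, without advancing time (a new reading comes with each control period).
- read_camera(name): name is "scene" or "top"; returns a dict with "img" (384x512x3 uint8, red, green, blue), "intrinsics" (3x3 intrinsics, pixels), "R" (3x3) and "t" (3): a world point X has camera coordinates R X + t. Camera axes: x right, y down, z forward; pixel columns grow to the right and rows downward; lengths in mm; the calibration is good to about 2 mm. A picture is of the moment at which its call begins. There is no depth.
- hand_in(): hands the job in; it is judged then, once.
The state is a dict: "t": time; "qpos": joint angles; "joint_velocities": joint speeds; "tau": joint torques, N m; "ee_pos": TCP position; "tcp_rot": TCP orientation; "ft_force": force on the tool from outside, world axes, zero at the start; "moment": the same for the moment, N m; "finger_gap": finger opening in mm; "gripper_force": force on a finger pad.
Only numpy, scipy, OpenCV 4.12 (cv2) and the standard library are available. Lean on these libraries where they do the work, as an engineer would, in place of code of your own. Each camera call takes 0.05 s, during which the arm holds its last target. There are 200 camera calls.

### The job

Take the cinnamon stick out of the little glass beaker (which stays standing in its place) and drop it into the bowl of the spice grinder, then fit the lid, its two lugs down through the collar's two notches, until it sits fully home. Twist the lid clockwise, seen from above, to the green pulse mark, which is half way to the red lock mark and short of the lock's click, and keep holding it there against its return spring: the job finishes with the gripper still holding the lid at the green mark. Leave the pepper mill, the salt shaker and the spice jar where they stand.

Things in the scene. Friction and masses are not known exactly. Their poses are not given: they have to be found in the camera images.
- beaker: (all sizes here in mm) small clear glass beaker, outer diameter 36, inner about 25, height 50, inner floor 6 above its underside, 280 g, loose; origin at the centre of its underside, z up. The stick stands in it, leaning against its rim.
- stick: brown cinnamon stick, a straight rolled quill, diameter 13, length 70, 12 g; origin at its middle, z along its length. At the start it leans about 15 degrees in the beaker with its top end about 25 above the beaker's rim; it fits into the grinder's bowl in any position.
- stick_top (a point): centre of the end face of the stick that points up at the start, 35 from the middle
- grinder: spice grinder: aluminium housing, black foot and black collar, diameter 102, height 120 to the rim of its steel bowl; stands firmly, does not move. Origin at the centre of its underside, z up, the collar's two notches at its +x and -x. Bowl: inner diameter 68, floor 56 and top of the blade hub 64 above the underside.
- channel (a point): on the grinder's axis at the height of the channel floor round the bowl, on which the lid's underside rests when fully home: 106.5 above the grinder's underside. The collar's flange above it (underside at 113, top at 116, inner diameter 86) has two notches 16 wide where the lid's lugs go down, either way round. Clearance of the lid: about 1.7 sideways, 2.5 to each side of a lug.
- pulse_mark (a point): green mark on the collar (the same on its far side), 47 from the axis, 0.70 rad clockwise, seen from above, of the notch at the grinder's +x. White marks stand on both sides of each notch and outside it, the lock has red marks at 1.40 rad. With the lid at pulse its white pointers stand at the green marks.
- bowl_mouth (a point): centre of the mouth of the grinder's bowl, at rim height, 120 above the grinder's underside
- lid: the grinder's lid: smoky dome, dark rim, diameter 88 (92 over the lugs), height 62, 120 g, loose, standing rim down on the worktop. Origin at the centre of its underside, z up. Two lugs at +x and -x, 11 wide, on the lowest 5 of the skirt, reaching 46 from the axis; skirt outer diameter 82, inner 76. White pointers on the rim above the lugs.
- lid_grip (a point): middle of the lid's dark grip bar, on the axis, 51 above its underside. The bar is 60 long (along the lid's x, from lug to lug), 20 wide (along y) and 22 high, on the dome's flat top, which is 40 above the underside: grip across it.
- pulse_ring (a joint): turn of the sprung ring inside the collar that the lid's lugs push, rad, 0 at rest, growing clockwise: it is the lid's turn past the notches less about 0.07 of play. A spring pushes it back (about 0.05 N m at 0, 0.11 at the pulse mark), so a lid let go turns back. From about 1.0 on the lugs meet the sprung lock detents (stiffer), at about 1.3 they click past.
- pepper: dark wooden pepper mill, diameter 58, height 170, stands loose behind the grinder; origin at the centre of its underside
- salt: glass salt shaker with grey cap, diameter 44, height 90, loose; origin at the centre of its underside
- spice: spice jar with black cap, diameter 41, height 105, loose; origin at the centre of its underside
Mind the look-alikes: they are no part of the job. Leave any purple look-alike of the lid alone.

How it is judged:
By the outcome, as a careful person would: the job done as asked, in the order asked, and still so for the second after the job is handed in, while the arm keeps its last pose, push and grip.
It also fails if it takes over 69 s, if anything falls off the work surface, if the arm or the gripper's body presses on something with over 40 N, if the wrist force passes 120 N, or if a joint passes its speed limit or range.

## Working session

There is one attempt and no reset: what is moved stays moved. The work goes in short steps, Python scripts to look and compute and a shell command to move; the robot and the scene stay as the last step left them, time stands still between calls to the robot, and variables do not carry over. Pictures are saved under pics/ and viewed, at most 10 in all, crops included, and the job is handed in when it is done.

```bash
mkdir -p pics; python3 - <<'E'
from plant import *
import cv2
for n in("scene","top"):
    c=read_camera(n);cv2.imwrite(f"pics/{n}0.png",cv2.resize(c["img"][:,:,::-1],(800,600),interpolation=cv2.INTER_CUBIC))
    print(n,c["intrinsics"],c["R"],c["t"])
print(state())
E
```

```text
scene [[420.07844254   0.         255.95720436]
 [  0.         420.07844254 195.5979109 ]
 [  0.           0.           1.        ]] [[ 0.85231286 -0.52278014 -0.01623913]
 [-0.3814224  -0.60000681 -0.70321318]
 [ 0.3578823   0.60555161 -0.71079358]] [-427.68981982  223.40350543 1527.85742905]
top [[396.66245719   0.         254.42530711]
 [  0.         396.66245719 191.02960867]
 [  0.           0.           1.        ]] [[-0.01754169 -0.999843    0.00250143]
 [-0.99847861  0.01738684 -0.05232752]
 [ 0.05227581 -0.00341554 -0.99862684]] [ -39.54170293  479.24828262 1706.67322683]
{'t': 0.1, 'qpos': array([-1.35533743e+00,  2.91200651e-01, -1.54044077e-01,  1.12669935e+00,
        3.19307753e-05,  1.43148611e+00]), 'joint_velocities': array([-0.0019553 , -0.00065653,  0.00220029,  0.00086435, -0.00039161,
        0.00064224]), 'tau': array([ 2.16631466e-03, -5.37978566e+01,  3.31918144e+01,  9.25674860e-03,
       -1.93750680e-04,  1.20872230e-05]), 'ee_pos': array([ 182.29976872, -491.94106612,  247.80435037]), 'tcp_rot': array([-3.14046046e+00, -1.90997952e-04,  3.54768983e-01]), 'ft_force': array([0.80447077, 0.08102004, 0.61288588]), 'moment': array([-0.00565137, -0.00131221, -0.01029356]), 'gripper_force': 0.0, 'finger_gap': 85.89809117342571}
```

View pics/scene0.png

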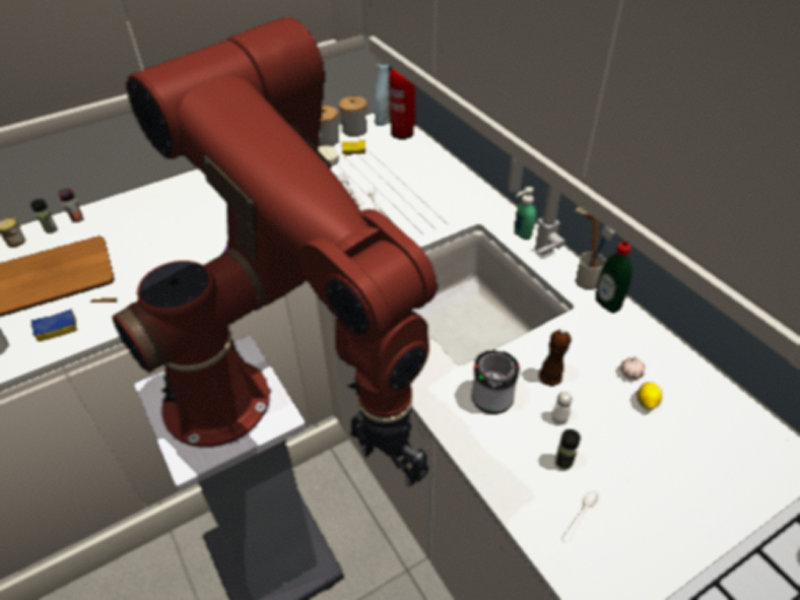

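View pics/top0.png

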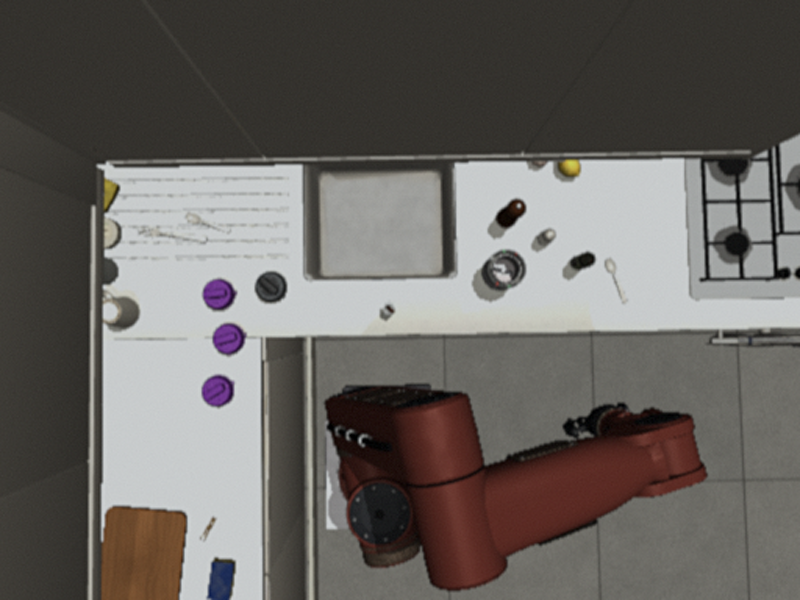

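The top view shows, in 800x600 pixels, the lid at (271,287), the beaker at (388,312) and the grinder at (503,270), plus three purple decoys on the left. The scene view hides the beaker and lid behind the arm. I'll enlarge these three.

```bash
cat > h.py <<'E'
from plant import *
import cv2, numpy as np
def ray(c,u,v,z):
    K,R,t=c["intrinsics"],c["R"],np.array(c["t"])
    o=-R.T@t; d=R.T@np.linalg.solve(K,[u,v,1.]); return (o+d*(z-o[2])/d[2]).round(1)
def proj(c,X):
    p=c["intrinsics"]@(c["R"]@np.array(X,float)+c["t"]); return (p[:2]/p[2]).round(2)
def crop(c,u,v,w,h,s): # crop centred on native pixel, scale s
    u0,v0=int(u-w/2),int(v-h/2)
    im=cv2.resize(c["img"][v0:v0+h,u0:u0+w,::-1],None,fx=s,fy=s,interpolation=cv2.INTER_CUBIC)
    print("crop origin",u0,v0,"scale",s); return im
E
python3 - <<'E'
from h import *
c=read_camera("top")
a=[crop(c,u*.64,v*.64,40,40,10) for u,v in((271,287),(503,270))]
b=crop(c,388*.64,312*.64,40,20,10)
cv2.imwrite("pics/t1.png",np.vstack([np.hstack(a),np.hstack([b,b*0])]))
E
```

```text
crop origin 153 163 scale 10
crop origin 301 152 scale 10
crop origin 228 189 scale 10
```

View pics/t1.png

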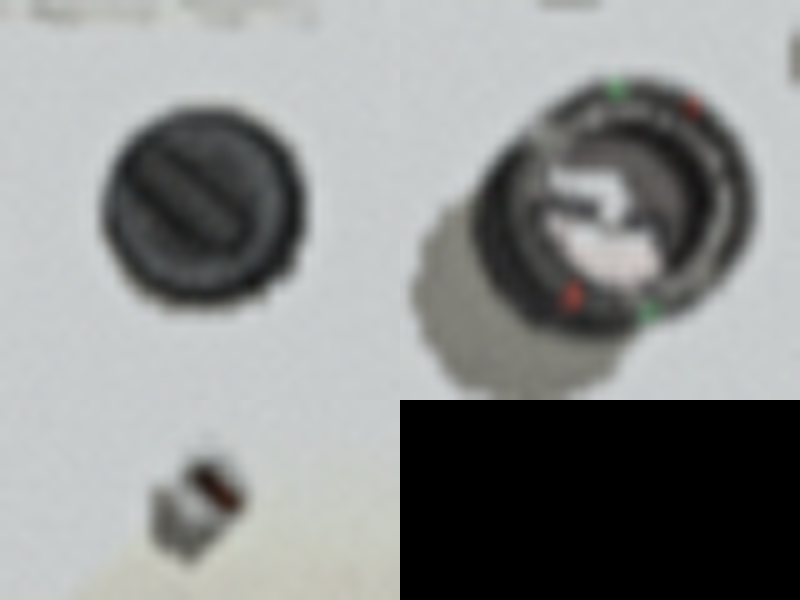

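```bash
python3 - <<'E'
from h import *
cs=[read_camera("top") for _ in range(6)]
c=cs[0]; im=np.mean([k["img"].astype(float) for k in cs],0)
print("campos",-c["R"].T@c["t"])
g=im[152:192,301:341]; yy,xx=np.mgrid[152:192,301:341]
for nm,w in(("green",g[...,1]-np.maximum(g[...,0],g[...,2])),("red",g[...,0]-np.maximum(g[...,1],g[...,2]))):
    w=np.where(w>25,w,0); n,l=cv2.connectedComponents((w>0).astype(np.uint8))
    for i in range(1,n):
        m=w*(l==i); 
        if m.sum()>60:
            u,v=(m*xx).sum()/m.sum(),(m*yy).sum()/m.sum(); print(nm,m.sum(),u,v,ray(c,u,v,116))
# lid
g=im[163:203,153:193].mean(2); yy,xx=np.mgrid[163:203,153:193]
bg=np.median(g); w=np.clip((bg-g-20)/(bg-60-20),0,1)
w*=(np.hypot(xx-173,yy-183)<14)
u,v=(w*xx).sum()/w.sum(),(w*yy).sum()/w.sum(); print("lid",u,v,ray(c,u,v,10),"area px",w.sum())
for z in (0,50,62): print(z,ray(c,153+19.5,163+19.7,z))
print(ray(c,228+14.5,189+4.5+0,0))
for uv in((19,5.5),(19.5,10),(22.5,9)): print("beaker pts",ray(c,228+uv[0]-.45,189+uv[1]-.45,40))
print("rough salt/pepper/spice",[ray(c,.64*a,.64*b,z) for a,b,z in((517,207,170),(551,235,90),(590,257,105))])
E
```

```text
campos [ 388.60779543  -42.03889503 1729.50648408]
red 62.166666666666664 330.0 162.44235924932977 [ 584.8 -358.7  116. ]
red 215.50000000000003 317.68522815158536 181.15545243619488 [ 508.9 -306.3  116. ]
lid 173.02741199765222 183.50143419779383 [517.5 305.   10. ] area px 315.6208466090123
0 [521.8 309.3   0. ]
50 [518.  299.1  50. ]
62 [517.  296.7  62. ]
[469.3   4.3   0. ]
beaker pts [464.7 -14.   40. ]
beaker pts [445.5 -15.8  40. ]
beaker pts [449.6 -28.7  40. ]
rough salt/pepper/spice [array([ 697.7, -354.9,  170. ]), array([ 636.7, -459.5,   90. ]), array([ 574.3, -556.8,  105. ])]
```

The grinder axis is near (547,-332) with the notch direction at about 46°. The lid is near (517,305) with its bar at about 42°. I'll swing the arm left so the scene camera can see the beaker.

```bash
python3 -m crank '[[[-1,0.28,-0.295,-0.01,0],[-1,0.28,-0.295,-0.01,0],[-1,0.28,-0.295,-0.01,0],[-1,0.28,-0.295,-0.01,0],[-1,0.28,-0.295,-0.01,0],[-1,0.28,-0.295,-0.01,0],[-1,0.28,-0.295,-0.01,0],[-1,0.28,-0.295,-0.01,0],[-1,0.28,-0.295,-0.01,0],[-1,0.28,-0.295,-0.01,0],[-1,0.28,-0.295,-0.01,0],[-1,0.28,-0.295,-0.01,0]]]'
python3 - <<'E'
from h import *
c=read_camera("scene"); t=read_camera("top")
u,v=proj(c,[455,-20,40]); a=crop(c,u,v,40,40,10); print(u,v)
u,v=proj(t,[455,-20,40]); b=crop(t,u,v,40,40,10); print(u,v)
cv2.imwrite("pics/b1.png",np.hstack([a,b]))
print(state()["ee_pos"],state()["tcp_rot"])
E
```

```text
t: 1.95
ee_pos: [471.1, 182.9, 266.5]
tcp_rot: [3.141, -0.001, 0.355]
ft_force: [0.7, -0.3, 1.0]
finger_gap: 85.2
gripper_force: 0.0
crop origin 228 184 scale 10
248.3 204.18
crop origin 227 176 scale 10
247.99 196.31
[471.99981383 185.3614558  265.94905028] [-3.14049296e+00 -1.46516342e-03  3.59532831e-01]
```

View pics/b1.png

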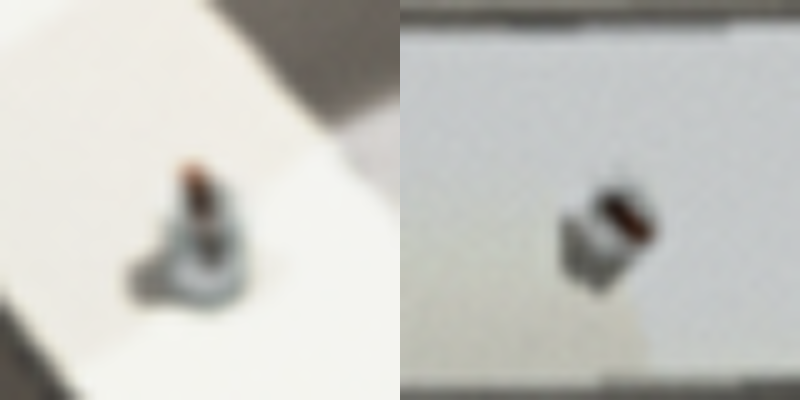

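```bash
python3 - <<'E'
from h import *
c=read_camera("scene"); t=read_camera("top")
f=lambda o,x,y:(o[0]+x/10-.45,o[1]+y/10-.45)
S=(228,184);T=(227,176)
print("top end scene z70,76",ray(c,*f(S,193,172),70),ray(c,*f(S,193,172),76))
for p in((250,240),(212,197)): print("top cam stick ends",[ray(t,*f(T,*p),z) for z in(6,75)])
print("beaker scene sides @z0 bottom edge",ray(c,*f(S,207,310),0), ray(c,*f(S,207,285),0),ray(c,*f(S,207,205),50))
im=c["img"].astype(float); s=np.where(True,im[...,0]-im[...,2],0)[196:212,240:256]; print(s.astype(int))
im=t["img"].astype(float); s=(im[...,0]-im[...,2])[190:204,242:256]; print(s.astype(int)); print(im.mean(2)[190:204,242:256].astype(int))
E
```

```text
top end scene z70,76 [445.8 -26.2  70. ] [443.  -31.3  76. ]
top cam stick ends [array([442. , -34.8,   6. ]), array([439.8, -35.1,  75. ])]
top cam stick ends [array([461. , -18.6,   6. ]), array([458.1, -19.5,  75. ])]
beaker scene sides @z0 bottom edge [444.3 -35.3   0. ] [451.2 -23.8   0. ] [450.6 -27.6  50. ]
[[10 10 10 10 10 10 11 10 10 10 11 11 11 10 10 11]
 [11 10 10 10 10 10 10 10 10 11 10 11 11 11 11 10]
 [10 10 10 11 10 10 10 11 10 11 11 11 10 11 11 10]
 [11 10 10 11 11 12 18 19 14 10 10 11 10 10 10 10]
 [10 10 10 10 11 23 37 40 26 14  9  9 10 11 11 10]
 [10 10 10 10 10 24 40 48 32 18 12  8 10 10  9  8]
 [11 10  9  8  7 15 25 39 28 14  7  9  7  8  7  6]
 [10 10  9  7  6  7 12 23 21 11  5  5  5  5  5  5]
 [10 10  9  7  8  6  7 16 17  9  3  3  4  4  4  4]
 [10 10  9 11  8  4  5 13 16  8  1 -1  4  3  5  4]
 [10  9 12 14  9  2  3 10 13  9  1  0  3  4  4  5]
 [ 9  9 11 13  9  2 -1  6 11  6 -1 -1  3  4  4  4]
 [ 9 10 15 14  8  1 -5  1  5  7  0 -1  4 10  6  4]
 [11 16 16 14  6 -1 -3  0  4  5  0 -1  6 12  8  7]
 [15 15 12 10  4 -3 -3 -2  2  2 -3 -3  3 12  8  9]
 [16 11 11  8  4 -1
[... 790 characters left out ...]
8 200 199 197 197 191 190 197 198 198 198 198 196]
 [197 198 198 196 193 189 184 184 190 193 198 198 197 200]
 [197 200 200 196 182 169 162 162 172 185 197 201 198 199]
 [197 201 202 190 160 114  98 113 145 170 194 199 199 198]
 [196 194 196 178 128  70  40  70 120 152 179 197 199 200]
 [192 168 168 160 127  85  40  37  81 123 158 194 199 198]
 [183 130 125 145 146 128  84  39  40  79 138 189 200 199]
 [182 117  99 126 150 151 124  83  51  67 137 187 200 199]
 [182 117  88 104 133 144 135 118 103 122 167 195 199 199]
 [182 115  86  92 107 117 113 118 139 173 197 200 199 198]
 [182 124  88  87  90  91  92 119 168 194 199 200 199 197]
 [189 153 111 100  88  90 112 158 192 200 201 199 198 198]]
```

```bash
cat >> h.py <<'E'
def goto(x,y,z,yaw_deg):
    "totals (normalised) in current tool axes: shift x,y,z, turn"
    s=state(); d=np.array([x,y,z])-s["ee_pos"]; a=s["tcp_rot"][2]; C,S=np.cos(a),np.sin(a)
    sh=np.array([d@[C,S,0],d@[S,-C,0],-d[2]])/150
    w=(np.degrees(a)-yaw_deg+90)%180-90
    print("shift",sh.round(3),"len mm",np.linalg.norm(d).round(1),"turn",(w/90).round(3),"yaw now",np.degrees(a).round(1),"pos",s["ee_pos"].round(1),"q",s["qpos"].round(2),"F",s["ft_force"].round(1),"M",s["moment"].round(2),"gap",round(s["finger_gap"],1),"grip",round(s["gripper_force"],1),"t",s["t"])
E
python3 - <<'E'
import plant; print([n for n in dir(plant) if not n.startswith('__')], getattr(plant,'tips_ahead',None))
from h import *
goto(447,-28,140,41)
E
```

```text
['Unreachable', 'hand_in', 'read_camera', 'state', 'tips_ahead'] 17.0
shift [-0.634  1.255  0.839] len mm 245.6 turn -0.228 yaw now 20.5 pos [470.4 181.6 265.9] q [ 0.22  0.24 -0.17  1.16 -0.    3.01] F [-0.5 -0.  -0.2] M [-0.06  0.02 -0.  ] gap 85.5 grip 0.0 t 2.15
```

```bash
python3 -m crank '[[[0,0,0,0,-0.114],[0,0,0,0,-0.114],[0,-0.207,0.19,0.168,0],[0,-0.207,0.19,0.168,0],[0,-0.207,0.19,0.168,0],[0,-0.207,0.19,0.168,0],[0,-0.207,0.19,0.168,0],[0,0,0,0,0],[0,0,0,0,0]]]' 20
python3 - <<'E'
from h import *
goto(447,-28,72,41)
c=read_camera("scene"); t=read_camera("top")
u,v=proj(c,[455,-20,60]); a=crop(c,u,v,40,60,10)
u,v=proj(t,[455,-20,40]); b=crop(t,u,v,40,60,10)
cv2.imwrite("pics/b2.png",np.hstack([a,b]))
E
```

```text
t: 3.28
ee_pos: [446.0, -29.2, 140.7]
tcp_rot: [3.142, -0.0, 0.711]
ft_force: [0.5, 0.5, -0.1]
finger_gap: 42.6
gripper_force: 0.0
shift [ 0.01  -0.001  0.458] len mm 68.8 turn -0.003 yaw now 40.7 pos [446.  -29.2 140.7] q [-0.23  0.24 -0.53  0.8   0.    2.2 ] F [ 0.5  0.5 -0.1] M [ 0.03  0.03 -0.06] gap 42.6 grip 0.0 t 3.275
crop origin 228 170 scale 10
crop origin 227 166 scale 10
```

View pics/b2.png

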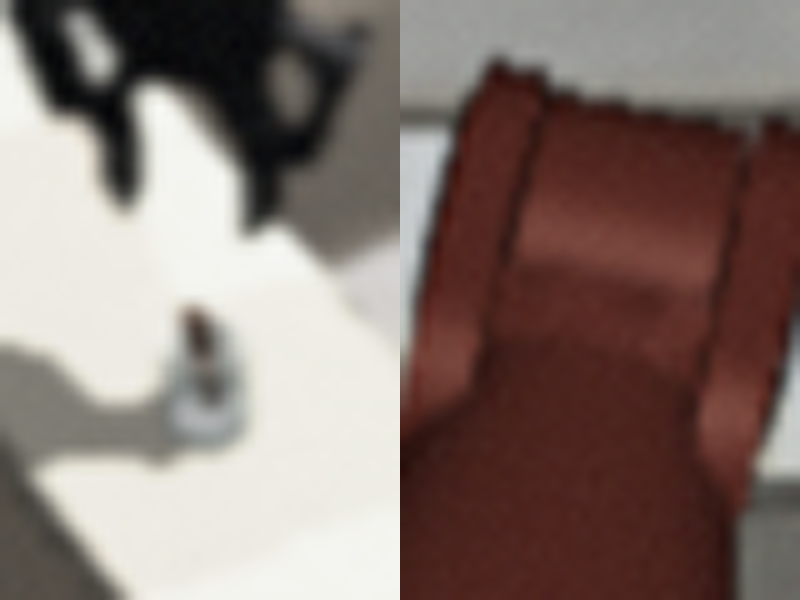

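The fingers straddle the stick: the tips' midpoint is at crop column 192, and so is the stick's top at (192,315). I'll descend and grip.

```bash
python3 -m crank '[[[0,0.005,0,0.23,0],[0,0.005,0,0.228,0],[0,0,0,0,0],[1,0,0,0,0],[1,0,0,0,0],[1,0,0,0,0],[1,0,0,0,0],[1,0,0,0,0]]]' 20
python3 - <<'E'
from h import *
goto(447,-28,140,41)
E
```

```text
t: 4.38
ee_pos: [448.3, -27.9, 72.4]
tcp_rot: [3.14, -0.001, 0.713]
ft_force: [0.2, 0.3, 7.2]
finger_gap: 12.0
gripper_force: 20.9
shift [-0.007 -0.005 -0.45 ] len mm 67.6 turn -0.002 yaw now 40.8 pos [448.3 -27.9  72.4] q [-0.23  0.34 -0.61  0.62  0.    2.2 ] F [0.2 0.3 7.2] M [-0.03 -0.05  0.02] gap 12.0 grip 20.9 t 4.375
```

```bash
python3 -m crank '[[[1,0,0,-0.08,0],[1,0,0,-0.1,0],[1,0,0,-0.12,0],[1,0,0,-0.15,0],[1,0,0,-0.3,0],[1,0,0,-0.3,0],[1,0,0,0,0]]]'
python3 - <<'E'
from h import *
goto(545,-334,230,41)
c=read_camera("scene")
u,v=proj(c,[455,-20,110]); a=crop(c,u,v,50,70,8)
cv2.imwrite("pics/b3.png",a)
E
```

```text
t: 5.25
ee_pos: [449.1, -28.0, 232.8]
tcp_rot: [3.137, -0.004, 0.713]
ft_force: [0.1, -0.5, 0.1]
finger_gap: 11.9
gripper_force: 20.3
shift [-0.851  1.961  0.019] len mm 320.6 turn -0.002 yaw now 40.9 pos [449.1 -28.  232.8] q [-0.23  0.15 -0.37  1.04 -0.    2.2 ] F [ 0.1 -0.5  0.1] M [-0.03  0.01 -0.02] gap 11.9 grip 20.3 t 5.25
crop origin 222 156 scale 8
```

View pics/b3.png

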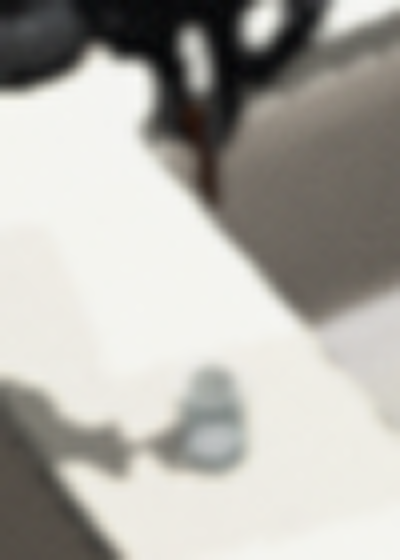

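The stick is held and the beaker stands in place (crop (212,425)). Next I'll carry the stick over the bowl.

```bash
python3 -m crank '[[[1,-0.149,0.327,0,0],[1,-0.149,0.327,0,0],[1,-0.149,0.327,0,0],[1,-0.149,0.327,0,0],[1,-0.149,0.327,0,0],[1,-0.149,0.327,0,0],[1,0,0,0,0],[1,0,0,0,0]]]'
python3 - <<'E'
from h import *
goto(540,-338,145,41)
c=read_camera("scene")
u,v=proj(c,[545,-334,160]); a=crop(c,u,v,60,60,9)
cv2.imwrite("pics/b4.png",a)
E
```

```text
t: 6.3
ee_pos: [537.7, -337.3, 227.8]
tcp_rot: [-3.139, 0.0, 0.712]
ft_force: [-0.3, 0.5, -0.9]
finger_gap: 12.2
gripper_force: 20.3
shift [0.009 0.014 0.552] len mm 82.9 turn -0.002 yaw now 40.8 pos [ 537.7 -337.3  227.8] q [-0.68  0.52  0.14  1.19  0.    1.75] F [-0.3  0.5 -0.9] M [0.03 0.03 0.06] gap 12.2 grip 20.3 t 6.3
crop origin 288 196 scale 9
```

View pics/b4.png

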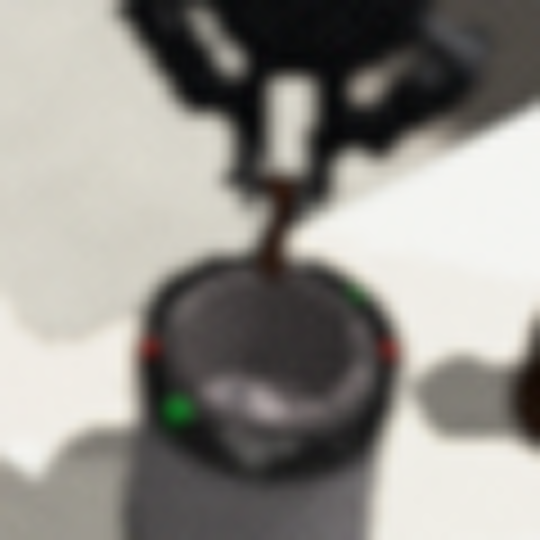

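The stick hangs over the bowl. The collar marks are clear: red at (150,349) and (388,349), green at (178,410) and (359,294). I'll lower it, release and retreat.

```bash
python3 -m crank '[[[1,0.005,0.007,0.28,0],[1,0.005,0.007,0.272,0],[1,0,0,0,0],[0.4,0,0,0,0],[0.4,0,0,0,0],[0.4,0,0,0,0],[0.4,0,0,-0.2,0],[0.4,0,0,-0.3,0],[0.4,0,0,-0.3,0],[-0.2,0,0,0,0]]]'
python3 - <<'E'
from h import *
goto(517,303,230,42)
cs=[read_camera("scene") for _ in range(3)]; c=cs[0]
im=np.mean([k["img"].astype(float) for k in cs],0)
u0,v0=288,196; g=im[v0:v0+60,u0:u0+60]; yy,xx=np.mgrid[v0:v0+60,u0:u0+60]
for nm,w in(("green",g[...,1]-np.maximum(g[...,0],g[...,2])),("red",g[...,0]-np.maximum(g[...,1],g[...,2])-10)):
    w=np.where(w>15,w,0); n,l=cv2.connectedComponents((w>0).astype(np.uint8),connectivity=8)
    for i in range(1,n):
        m=w*(l==i)
        if m.sum()>100:
            u,v=(m*xx).sum()/m.sum(),(m*yy).sum()/m.sum(); print(nm,int(m.sum()),(u-u0)*9,(v-v0)*9,ray(c,u,v,116))
cv2.imwrite("pics/b5.png",crop(c,318,226,60,60,9))
E
```

```text
t: 7.6
ee_pos: [542.5, -339.8, 270.9]
tcp_rot: [3.134, -0.001, 0.713]
ft_force: [0.2, -0.1, -0.3]
finger_gap: 43.0
gripper_force: 0.0
shift [ 2.674 -3.353  0.273] len mm 644.7 turn -0.013 yaw now 40.8 pos [ 542.5 -339.8  270.9] q [-0.67  0.5   0.23  1.29  0.    1.75] F [ 0.2 -0.1 -0.3] M [-0.01 -0.03 -0.  ] gap 43.0 grip 0.0 t 7.6
green 540 173.44143033292244 407.37484586929725 [ 499.8 -338.5  116. ]
red 166 145.59036144578283 343.5722891566264 [ 509.2 -307.9  116. ]
red 218 385.2027439024386 344.19512195121933 [ 586.  -356.8  116. ]
red 218 276.2012195121956 393.16006097560955 [ 536.5 -353.6  116. ]
crop origin 288 196 scale 9
```

View pics/b5.png

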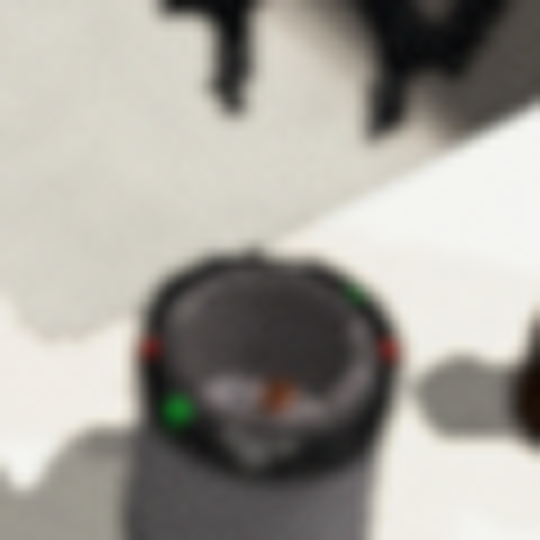

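The stick lies inside the bowl; its orange end shows at (275,395). Now I'll measure the lid numerically.

```bash
python3 - <<'E'
from h import *
from scipy.optimize import minimize
al=np.linspace(0,2*np.pi,60)
def pts(x,y,rim):
    P=[]
    for r,z in((44,rim[0]),(44,rim[1]),(36,30),(31,40)): P+= [(x+r*np.cos(a),y+r*np.sin(a),z) for a in al]
    for r,z in((41,0),): P+= [(x+r*np.cos(a),y+r*np.sin(a),z) for a in al]
    q=np.radians(43)
    for i in(-30,30):
        for j in(-10,10): P.append((x+i*np.cos(q)-j*np.sin(q),y+i*np.sin(q)+j*np.cos(q),62))
    return P
for n in("top","scene"):
    cs=[read_camera(n) for _ in range(4)]; c=cs[0]; im=np.mean([k["img"].astype(float) for k in cs],0)
    u,v=proj(c,[517,305,20]); u0,v0=int(u)-24,int(v)-24; g=im[v0:v0+48,u0:u0+48].mean(2)
    bg=np.median(g); w=np.clip((bg-g-25)/(bg-95),0,1); 
    n_,l,st,ce=cv2.connectedComponentsWithStats((w>0.1).astype(np.uint8)); i=l[24,24]; w=w*(l==i)
    yy,xx=np.mgrid[v0:v0+48,u0:u0+48]; m=np.array([(w*xx).sum(),(w*yy).sum()])/w.sum()
    def cen(x,y,rim=(5,14)):
        h=cv2.convexHull(np.array([proj(c,p) for p in pts(x,y,rim)],np.float32)); M=cv2.moments(h); return np.array([M["m10"]/M["m00"],M["m01"]/M["m00"]]),M["m00"],h[:,0]
    r=minimize(lambda p:((cen(*p)[0]-m)**2).sum(),[517,305],method="Nelder-Mead",options=dict(xatol=.05,fatol=1e-6))
    cc,ar,h=cen(*r.x); print(n,r.x.round(1),"bg",bg,"area",w.sum(),"model",ar,"bbox mask",st[i][:4]+[u0,v0,0,0],"model",h.min(0),h.max(0))
E
```

```text
top [517.7 304.9] bg 208.5 area 319.7848751835536 model 330.18565386359114 bbox mask [163 173  21  22] model [162.69 173.28] [183.37 193.63]
scene [515.4 299.9] bg 241.5 area 261.45676905574516 model 297.62178134161513 bbox mask [214 147  20  21] model [213.71 146.43] [233.45 167.68]
```

```bash
python3 -m crank '[[[-1,0.243,-0.305,0.025,0],[-1,0.243,-0.305,0.025,0],[-1,0.243,-0.305,0.025,0],[-1,0.243,-0.305,0.025,0],[-1,0.243,-0.305,0.025,0],[-1,0.243,-0.305,0.025,0],[-1,0.243,-0.305,0.025,0],[-1,0.243,-0.305,0.025,0],[-1,0.243,-0.305,0.025,0],[-1,0.243,-0.305,0.025,0],[-1,0.243,-0.305,0.025,0],[-1,0,0,0,0]]]'
python3 -m crank '[[[-1,0,0,0.2,-0.112],[-1,0,0,0.2,-0.112],[-1,0,0,0.2,-0.112],[-1,0,0,0.1,-0.112],[-1,0,0,0,-0.112],[-1,0,0,0,-0.112],[-1,0,0,0,-0.112],[-1,0,0,0,-0.112],[-1,0,0,0,-0.112],[-1,0,0,0,-0.016],[-1,0,0,0,0]]]'
python3 - <<'E'
from h import *
goto(516.5,302.5,62,133)
cs=[read_camera("top") for _ in range(6)]; c=cs[0]; im=np.mean([k["img"].astype(float) for k in cs],0)
g=im[152:192,301:341]; yy,xx=np.mgrid[152:192,301:341]
for nm,w in(("green",g[...,1]-np.maximum(g[...,0],g[...,2])),("red",g[...,0]-np.maximum(g[...,1],g[...,2]))):
    w=np.where(w>12,w-8,0); n,l=cv2.connectedComponents((w>0).astype(np.uint8))
    for i in range(1,n):
        m=w*(l==i); 
        if m.sum()>25:
            u,v=(m*xx).sum()/m.sum(),(m*yy).sum()/m.sum(); print(nm,int(m.sum()),u,v,ray(c,u,v,116))
E
```

```text
t: 9.65
ee_pos: [514.1, 308.0, 224.3]
tcp_rot: [-3.141, 0.0, 0.718]
ft_force: [0.4, 0.8, -0.4]
finger_gap: 85.5
gripper_force: 0.0
t: 11.02
ee_pos: [515.2, 303.9, 120.1]
tcp_rot: [-3.142, 0.0, 2.318]
ft_force: [-0.3, -0.2, -0.3]
finger_gap: 85.4
gripper_force: 0.0
shift [-0.013 -0.     0.387] len mm 58.1 turn -0.002 yaw now 132.8 pos [515.2 303.9 120.1] q [ 0.41  0.52 -0.15  0.9  -0.    1.23] F [-0.3 -0.2 -0.3] M [-0.01 -0.01 -0.  ] gap 85.4 grip 0.0 t 11.025
green 56 322.31360946745565 160.49408284023667 [ 593.3 -327.5  116. ]
green 48 325.541095890411 182.55821917808217 [ 502.6 -338.3  116. ]
red 79 329.67857142857144 162.31932773109244 [ 585.3 -357.4  116. ]
red 268 327.2588454376164 174.14959652389823 [ 536.9 -346.2  116. ]
red 211 317.76947285601887 181.04956726986623 [ 509.3 -306.7  116. ]
```

```bash
python3 -m crank '[[[-1,-0.007,0,0.195,0],[-1,-0.006,0,0.195,0],[-1,0,0,0,0],[0.6,0,0,0,0],[0.6,0,0,0,0],[0.6,0,0,0,0],[0.6,0,0,0,0],[0.6,0,0,0,0]]]' 20
python3 - <<'E'
from h import *
goto(516.5,302.5,62,133)
E
```

```text
t: 12.32
ee_pos: [517.3, 303.4, 63.2]
tcp_rot: [3.139, 0.001, 2.321]
ft_force: [-1.6, -0.2, 6.9]
finger_gap: 59.8
gripper_force: 21.5
shift [-0.001 -0.008  0.008] len mm 1.7 turn 0.0 yaw now 133.0 pos [517.3 303.4  63.2] q [ 0.41  0.59 -0.21  0.77  0.    1.23] F [-1.6 -0.2  6.9] M [-0.09  0.3   0.07] gap 59.8 grip 21.5 t 12.325
```

The gap of 59.8 mm shows the jaws are centred along the bar. I'll open, turn 90° and grip across it.

```bash
python3 -m crank '[[[-1,0,0,0,0],[-1,0,0,0,0],[-1,0,0,0,0],[-1,0,0,-0.15,0],[-1,0,0,-0.15,0.112],[-1,0,0,0,0.112],[-1,0,0,0,0.112],[-1,0,0,0,0.112],[-1,0,0,0,0.112],[-1,0,0,0,0.112],[-1,0,0,0,0.112],[-1,0,0,0,0.112]]]'
python3 -m crank '[[[-0.3,0,0,0,0.104],[-0.3,0,0,0,0],[-0.3,0,0,0,0],[-0.3,0,0,0,0]]]'
python3 - <<'E'
from h import *
goto(517.3,303.4,60,43)
E
```

```text
t: 13.82
ee_pos: [516.4, 302.9, 106.4]
tcp_rot: [-3.141, 0.0, 0.908]
ft_force: [-0.1, 0.0, -0.3]
finger_gap: 85.1
gripper_force: 0.0
t: 14.32
ee_pos: [516.4, 302.9, 106.5]
tcp_rot: [-3.142, 0.0, 0.753]
ft_force: [0.5, -0.3, -0.4]
finger_gap: 55.3
gripper_force: 0.0
shift [0.006 0.001 0.31 ] len mm 46.5 turn 0.001 yaw now 43.1 pos [516.4 302.9 106.5] q [ 0.41  0.54 -0.16  0.87 -0.    2.8 ] F [ 0.5 -0.3 -0.4] M [ 0.03 -0.03 -0.04] gap 55.3 grip 0.0 t 14.325
```

```bash
python3 -m crank '[[[-0.3,0.006,0.001,0.155,0],[-0.3,0,0,0.155,0],[-0.3,0,0,0,0],[1,0,0,0,0],[1,0,0,0,0],[1,0,0,0,0],[1,0,0,0,0]]]' 60
python3 - <<'E'
from h import *
goto(517.3,303.4,60,43)
E
python3 -m crank '[[[1,0,0,-0.1,0],[1,0,0,-0.2,0],[1,0,0,-0.3,0],[1,0,0,-0.3,0],[1,0,0,-0.3,0],[1,0,0,0,0]]]'
python3 - <<'E'
from h import *
goto(547.5,-332.4,240,47)
E
```

```text
t: 15.2
ee_pos: [518.2, 303.8, 61.4]
tcp_rot: [3.141, -0.002, 0.751]
ft_force: [-0.0, 0.2, 6.3]
finger_gap: 18.4
gripper_force: 57.3
shift [-0.006 -0.002  0.01 ] len mm 1.7 turn 0.0 yaw now 43.0 pos [518.2 303.8  61.4] q [ 0.41  0.59 -0.21  0.77 -0.    2.8 ] F [-0.   0.2  6.3] M [-0.1   0.12  0.01] gap 18.4 grip 57.3 t 15.2
t: 15.95
ee_pos: [518.9, 304.2, 244.9]
tcp_rot: [3.139, -0.007, 0.751]
ft_force: [0.6, 0.4, -2.0]
finger_gap: 18.9
gripper_force: 61.5
shift [-2.756  3.233  0.032] len mm 637.3 turn -0.044 yaw now 43.0 pos [518.9 304.2 244.9] q [0.41 0.43 0.05 1.18 0.   2.8 ] F [ 0.6  0.4 -2. ] M [ 0.02 -0.03 -0.01] gap 18.9 grip 61.5 t 15.95
```

```bash
python3 -m crank '[[[1,-0.25,0.294,0,0],[1,-0.25,0.294,0,0],[1,-0.25,0.294,0,0],[1,-0.25,0.294,0,0],[1,-0.25,0.294,0,0],[1,-0.25,0.294,0,0],[1,-0.25,0.294,0,0],[1,-0.25,0.294,0,0],[1,-0.25,0.294,0,0],[1,-0.25,0.294,0,0],[1,-0.25,0.294,0,0],[1,0,0,0,-0.044]]]'
python3 -m crank '[[[1,0,0,0.1,0],[1,0,0,0.1,0],[1,0,0,0,0],[1,0,0,0,0]]]'
python3 - <<'E'
from h import *
goto(547.5,-332.4,184,47)
E
```

```text
t: 17.45
ee_pos: [545.4, -336.5, 238.7]
tcp_rot: [-3.141, 0.001, 0.817]
ft_force: [0.0, 0.9, -2.4]
finger_gap: 18.5
gripper_force: 61.3
t: 17.95
ee_pos: [546.6, -332.1, 210.2]
tcp_rot: [-3.142, 0.0, 0.82]
ft_force: [-0.0, -0.1, -0.8]
finger_gap: 18.2
gripper_force: 61.4
shift [0.003 0.006 0.175] len mm 26.2 turn -0.0 yaw now 47.0 pos [ 546.6 -332.1  210.2] q [-0.66  0.53  0.12  1.16 -0.    1.66] F [-0.  -0.1 -0.8] M [ 0.07 -0.04 -0.03] gap 18.2 grip 61.4 t 17.95
```

```bash
python3 -m crank '[[[1,0.003,0.006,0.09,0],[1,0,0,0.085,0],[1,0,0,0,0],[1,0,0,0,0]]]'
python3 - <<'E'
from h import *
goto(547.5,-332.4,168,47)
c=read_camera("scene"); cv2.imwrite("pics/b6.png",crop(c,318,232,60,60,10))
for k in range(3): print(state()["ee_pos"].round(2),proj(c,[547.5,-332.4,116]),proj(c,[547.5,-332.4,138])); read_camera("top")
E
```

```text
t: 18.45
ee_pos: [547.4, -333.0, 183.8]
tcp_rot: [-3.141, 0.0, 0.82]
ft_force: [0.8, -0.8, -1.7]
finger_gap: 18.8
gripper_force: 61.3
shift [ 0.003 -0.002  0.105] len mm 15.8 turn -0.0 yaw now 47.0 pos [ 547.4 -333.   183.8] q [-0.66  0.55  0.08  1.1  -0.    1.66] F [ 0.8 -0.8 -1.7] M [ 0.03 -0.03 -0.02] gap 18.8 grip 61.3 t 18.45
crop origin 288 202 scale 10
[ 547.57 -333.1   184.08] [317.46 234.23] [318.03 230.09]
[ 547.64 -333.13  184.22] [317.46 234.23] [318.03 230.09]
[ 547.6  -333.15  184.23] [317.46 234.23] [318.03 230.09]
```

View pics/b6.png

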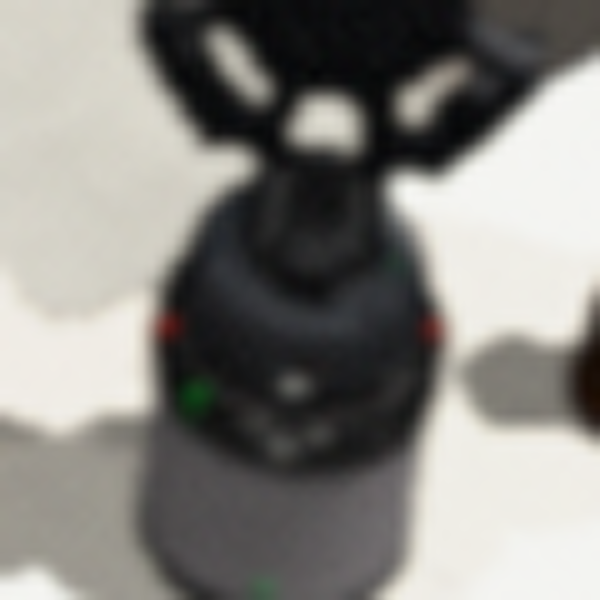

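The lid's white pointer at (293,385) stands over the notch's white marks around (285,450). I'll descend gently.

```bash
python3 -m crank '[[[1,0.003,-0.002,0.018,0],[1,0,0,0.018,0],[1,0,0,0.018,0],[1,0,0,0.01,0],[1,0,0,0,0]]]'
python3 - <<'E'
from h import *
goto(547.5,-332.4,168,47)
E
python3 -m crank '[[[1,0,0,0.012,0],[1,0,0,0.012,0],[1,0,0,0,0]]]'
python3 - <<'E'
from h import *
goto(547.5,-332.4,168,47)
E
```

```text
t: 19.27
ee_pos: [547.4, -332.4, 174.0]
tcp_rot: [-3.141, 0.0, 0.82]
ft_force: [0.2, 0.1, -2.2]
finger_gap: 18.3
gripper_force: 61.3
shift [0.   0.   0.04] len mm 6.0 turn -0.0 yaw now 47.0 pos [ 547.4 -332.4  174. ] q [-0.66  0.56  0.06  1.08 -0.    1.66] F [ 0.2  0.1 -2.2] M [-0.04 -0.03 -0.05] gap 18.3 grip 61.3 t 19.275
t: 19.65
ee_pos: [547.4, -332.3, 170.4]
tcp_rot: [-3.141, -0.0, 0.82]
ft_force: [-0.0, 0.3, -1.0]
finger_gap: 18.8
gripper_force: 61.3
shift [0.    0.001 0.016] len mm 2.4 turn -0.0 yaw now 47.0 pos [ 547.4 -332.3  170.4] q [-0.66  0.56  0.05  1.07  0.    1.66] F [-0.   0.3 -1. ] M [ 0.01  0.07 -0.05] gap 18.8 grip 61.3 t 19.65
```

```bash
python3 -m crank '[[[1,0,0,0.01,0],[1,0,0,0.01,0],[1,0,0,0,0],[1,0,0,0,0]]]'
python3 -m crank '[[[1,0,0,0.01,0],[1,0,0,0,0],[1,0,0,0,0]]]'
python3 - <<'E'
from h import *
goto(547.5,-332.4,168,47)
E
```

```text
t: 20.15
ee_pos: [547.5, -332.6, 168.2]
tcp_rot: [3.141, 0.0, 0.82]
ft_force: [-2.8, 0.0, 5.3]
finger_gap: 18.4
gripper_force: 62.3
t: 20.52
ee_pos: [547.5, -332.7, 167.9]
tcp_rot: [3.14, 0.0, 0.82]
ft_force: [-6.2, 1.4, 16.0]
finger_gap: 18.5
gripper_force: 63.4
shift [ 0.001 -0.002 -0.   ] len mm 0.3 turn -0.0 yaw now 47.0 pos [ 547.5 -332.7  167.9] q [-0.66  0.56  0.05  1.06 -0.    1.66] F [-6.2  1.4 16. ] M [0.67 1.25 0.31] gap 18.5 grip 63.4 t 20.525
```

```bash
python3 -m crank '[[[1,0,0,-0.007,0],[1,0,0,0,0],[1,0,0,0,0.06],[1,0,0,0,0.06],[1,0,0,0,0]]]'
python3 - <<'E'
from h import *
goto(547.5,-332.4,168,6.9)
E
```

```text
t: 21.15
ee_pos: [548.2, -332.7, 168.0]
tcp_rot: [3.14, -0.001, 0.63]
ft_force: [-0.3, 0.6, 6.6]
finger_gap: 18.6
gripper_force: 62.0
shift [-0.003 -0.005  0.   ] len mm 0.8 turn 0.324 yaw now 36.1 pos [ 548.2 -332.7  168. ] q [-0.66  0.56  0.05  1.06  0.    1.85] F [-0.3  0.6  6.6] M [ 0.27 -0.03 -0.02] gap 18.6 grip 62.0 t 21.15
```

```bash
python3 -m crank '[[[1,0,0,0,0.08],[1,0,0,0,0.08],[1,0,0,0,0.08],[1,0,0,0,0.07],[1,0,0,0,0.014],[1,0,0,0,0],[1,0,0,0,0]]]'
python3 - <<'E'
from h import *
goto(547.5,-332.4,168,6.9)
for k in range(6): read_camera("top"); print(state()["moment"].round(3), state()["tcp_rot"].round(4))
c=read_camera("scene"); cv2.imwrite("pics/b7.png",crop(c,318,234,50,50,12))
E
```

```text
t: 22.02
ee_pos: [548.3, -332.9, 168.0]
tcp_rot: [3.14, -0.002, 0.122]
ft_force: [-0.2, 0.1, 6.4]
finger_gap: 18.6
gripper_force: 62.0
shift [-0.005 -0.004  0.   ] len mm 0.9 turn 0.001 yaw now 7.0 pos [ 548.3 -332.9  168. ] q [-0.66  0.56  0.05  1.06  0.    2.36] F [-0.2  0.1  6.4] M [ 0.1  -0.08  0.03] gap 18.6 grip 62.0 t 22.025
[-0.017 -0.093  0.087] [ 3.1402e+00 -1.8000e-03  1.2240e-01]
[ 0.082 -0.111  0.009] [ 3.1402e+00 -1.7000e-03  1.2250e-01]
[ 0.071 -0.127  0.013] [ 3.1402e+00 -1.7000e-03  1.2240e-01]
[ 0.018 -0.071  0.066] [ 3.1402e+00 -1.7000e-03  1.2240e-01]
[ 0.034 -0.086  0.061] [ 3.1402e+00 -1.7000e-03  1.2240e-01]
[ 0.006 -0.146  0.095] [ 3.1402e+00 -1.7000e-03  1.2240e-01]
crop origin 293 209 scale 12
```

View pics/b7.png

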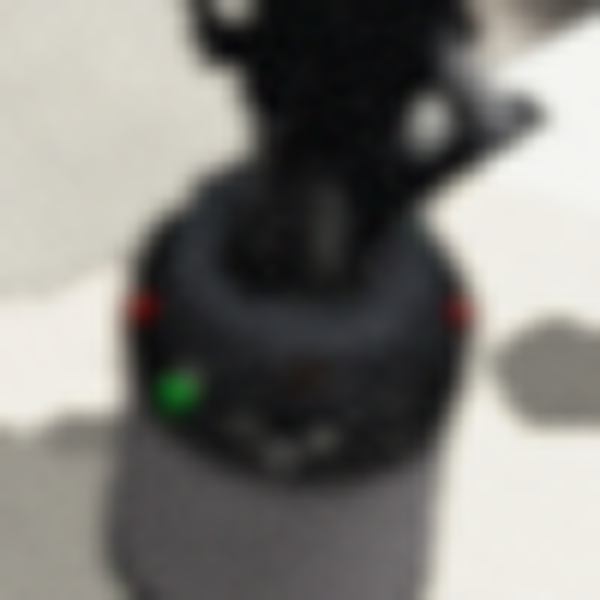

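The lid sits home, with a light pointer spot near the green mark at (180,390). I'll check its angle numerically.

```bash
python3 - <<'E'
from h import *
cs=[read_camera("scene") for _ in range(6)]; c=cs[0]; im=np.mean([k["img"].astype(float) for k in cs],0)
P=ray(c,316.85,240.05,122.6+10)[:2]-[547.5,-333]; r=np.hypot(*P); print("ptr r",r,np.degrees(np.arctan2(P[1],P[0])))
for y in(183,185,187,189,191): 
    a=np.radians(y); print(y,"ptr",proj(c,[548+r*np.cos(a),-332.7+r*np.sin(a),117]),"green",proj(c,[547.5+47*np.cos(a),-332.4+47*np.sin(a),116]))
print(im.min(2)[236:246,303:316].astype(int)); print((im[...,1]-im[...,0])[236:246,303:316].astype(int))
E
```

```text
ptr r 38.84340355839069 -133.01787705822565
183 ptr [308.87 239.18] green [306.81 240.46]
185 ptr [309.14 239.43] green [307.13 240.76]
187 ptr [309.41 239.67] green [307.46 241.06]
189 ptr [309.69 239.91] green [307.8  241.35]
191 ptr [309.98 240.15] green [308.15 241.64]
[[ 97  32  14  18  22  27  29  32  35  40  44  47  49]
 [101  37  14  16  21  25  27  28  31  35  38  41  46]
 [110  44  16  15  21  28  30  29  30  32  34  36  41]
 [116  50  17  17  29  41  41  33  28  30  30  29  33]
 [125  57  22  17  31  48  47  33  26  26  27  27  27]
 [132  65  27  16  24  35  36  26  22  23  25  24  26]
 [125  68  32  17  17  21  24  21  21  22  24  23  23]
 [101  66  42  26  18  19  20  21  25  32  33  29  22]
 [ 84  68  56  41  28  22  19  21  27  37  42  36  25]
 [ 80  72  67  58  44  33  24  23  23  30  36  37  38]]
[[-12 -12  -8  -1   0   0   0   0   1   1   1   2   2]
 [ -5  -3   0   1   0   0   0   0   0   1   0   2   2]
 [ -4  -1   0   0   1   0   0   0   0   0   0   1   0]
 [ -3  -1   0   5   9   6   2   0   0   0   1   0   0]
 [ -3  -3   4  29  44  33  14   2   0   0   0   0   0]
 [ -4  -2  10  50  78  64  29   5   0   0   0   0   0]
 [ -4  -3   7  38  61  51  22   3   0   0   1   0   0]
 [ -3  -1   4  17  25  16   5   0   0   0   1   0   0]
 [ -2  -1   0   5   6   2   0   0   0   0   0   0   0]
 [ -2  -2  -1   0   0   0   0   0   0   0   0   0   0]]
```

```bash
python3 -c "
from plant import *
print(hand_in())"
```

```text
the job is handed in; nothing more can be done
None
```

I handed the job in with the cinnamon stick in the grinder bowl, the lid fully home and twisted about 40° to the green pulse mark, and the gripper still holding it there; the camera put the lid's pointer within about 3° of the mark.

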